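# Index the pot carousel one place and open its box

### The job

Bring the next seedling pot round to the door of the green box: lift the pot carousel by its wooden T-handle until it is free of its notches, turn it one place (a sixth of a turn) clockwise as seen from above, and let it down until it has dropped fully home in the next notches, feeling for them, as they are cut a little unevenly. Then swing the box's door wide open by its handle, about square to the box, and leave it there. Leave the clay pot, the seed tin and the trowel where they are.

Things in the scene. Friction and masses are not known exactly. Their poses are not given: they have to be found in the camera images.
- box: Fixed open box of green wood, 224 x 224 mm, walls 12 mm thick, 115 mm high; origin at the centre of its underside, on the carousel's upright axis. Its -y side is the door. Two steel keys on its floor stand 11 mm deep in notches under the carousel's deck (slack 2 degrees either way): it turns only when lifted over 11 mm and, let down between notches, rides 11 mm up. Most lift: 30 mm.
- tbar_grip (a point): Centre of the T-handle's grip: level wooden bar 110 mm long (x axis), 16 mm thick (y), 22 mm high (z), on the carousel's axis, 167 mm above the box's underside when home. It lifts and turns the carousel (about 0.7 kg with pots); it has some free turning play on it, about 3 degrees to either side.
- next_pot (a point): Centre of the rim of the pot to be brought to the door: at the start, the pot next to the one at the door, 60 degrees anticlockwise from it seen from above. Six equal terracotta pots (58 mm across, rims 105 mm up, leaves to 128 mm) are fixed 60 degrees apart, 62 mm from the axis, on the carousel's round wooden deck (188 mm across, top 45 mm up).
- door_place (a point): Fixed point behind the door, 62 mm from the carousel's axis toward the box's -y side, 105 mm up: where the pot's rim centre would stand if the notches were evenly cut. They were cut by hand and lie hidden under the deck: the next ones are up to 8 degrees off their even 60-degree spacing, to either side, and must be found by feel. Home in them, the pot stands within 15 mm of this point.
- door (a joint): Door angle: 0 shut, growing as it opens (it swings outward, clockwise seen from above), 1.57 square to the box, stop at 1.8. Stiff hinge, stays where left, no latch; starts shut or slightly ajar.
- door_handle (a point): Near the top of the door's handle, an upright round steel bar 14 mm thick, from 28 to 117 mm above the box's underside (this point: 110 mm), 190 mm from the hinge, its axis 35 mm outside the door's outer face (that face is to the point's +y). Can be pinched from above. Door: 222 mm wide, 14 mm thick, top edge 112 mm up. The point turns with the door; its x axis points away from the hinge.
- door_hinge (a point): Point on the door's vertical hinge axis, 110 mm up, at the box's -x, -y corner.
- clay_pot: Bystander: empty terracotta pot, 90 mm across, 85 mm high; origin at the centre of its underside. Loose.
- seed_tin: Bystander: closed tin, 72 mm across, 100 mm high; origin at the centre of its underside. Loose.
- trowel: Bystander: hand trowel, about 245 mm long, lying along its x axis, blade to +x; origin at its middle, on the bench. Loose.

How it is judged:
By the outcome, as a careful person would: the job done as asked, in the order asked, and still so for the second after the job is handed in, with the robot touching nothing.
It also fails if it takes over 61 s, if anything falls off the work surface, if the arm or the gripper's body presses on something with over 40 N, if the wrist force passes 120 N, or if a joint passes its speed limit or range.

### The arm

A 7-joint arm with a two-finger parallel gripper is mounted at the origin on the work surface. World frame = base frame: x ahead of the robot, y to its left, z up, the work surface at z = 0. Lengths are in mm, angles in rad, forces in N, time in s.
With the tool pointing down it reaches from about 400 to 850 mm from the base axis. Payload 6.9 kg.
Tool frame: the origin (TCP) lies midway between the tips of the shut fingers; the grasp point (between the pads) lies 19 mm behind it; z points along the fingers, y is the line along which they close (so a half turn about z gives the same grasp; the last joint's range is limited). The gripper opens to 85 mm and grips with 20 to 120 N. Pads are 22 mm wide; open, the fingers measure 114 mm over their backs; the gripper's body (76 mm by 85 mm) begins 54 mm behind the grasp point. The pads swing forward as they close: fully open they stand 13 mm farther back than shut.
Start: joints at [1.292, 0.507, -0.238, 1.5, 0.126, 1.149, -0.155], TCP at [234.579, -579.296, 231.275] pointing down, gripper open.
Joint ranges: [-3.08, 3.08], [-0.24, 2.05], [-1.43, 1.35], [0, 2.5], [-1.52, 4.66], [0.17, 1.96], [-2.89, 2.89]. Speed limits (rad/s): [2.39, 2.39, 3.14, 3.14, 3.14, 3.14, 3.14].

### API

Orientations are given as a rotation vector (axis times angle).
In Python, from station import env gives the robot as it stands.
- The arm moves only by the tool arm_command, never from a script. Its argument "commands" is a list of rows, each a list of 4 numbers: the shift along the world's x, y, z in cm, then the turn about the world's z in degrees. A call has 1 to 20 rows; each row shifts and turns the commanded pose from where the row before left it; what a row does not reach is not made up. A row lasts 1/8 s, in which the tool goes at most 62.5 mm and 10.7 degrees, less where a joint would pass 70% of its speed; a pose out of reach is approached as far as the arm can. A call with a gripper value outside its range is refused whole. "jaw" is the finger opening in cm, from 0 to 8.54, set as the call begins (left out, the last holds). The fingers move at their own pace and stop on an object; "squeeze" is the grip in N (left out, the last holds). Time passes only in rows, so rows that do not move let the fingers close. It gives the time, the measured TCP pose, the force, the opening and the grip force at its end, in the units of the state.
- env.read_state(): the state, without advancing time (a new reading comes with each control period).
- env.read_camera(name): name is "scene" or "top" or "wrist"; returns (picture, depth): 400x640x3 uint8, red, green, blue; 400x640 float32, mm along the optical axis (not along the pixel's ray), 0 where there is no reading.
- env.camera_params(name): a dict with "fx", "fy", "cx", "cy" (pixels), "dist" ([k1, k2, p1, p2, k3] as OpenCV has them; the pictures are not rectified), "world_to_cam" (4x4, takes a point from world to camera coordinates); the wrist camera has in their place "hand_eye" (4x4, takes a point from camera to tool coordinates, whose origin is the TCP and whose axes are the flange's). Camera axes: x right, y down, z forward; pixel columns grow to the right and rows downward; lengths in mm; the calibration is good to about 2 mm. A picture is of the moment at which its call begins: read the wrist's pose just before it. camera_params takes no time and is no camera call.
- env.finish_job(): hands the job in; it is judged then, once.
Trained networks look in the newest picture that a camera, given by its name, has taken for a name from the list of things; names that differ only in an ending like _2 or _b are one class to them, and where a whole thing is asked for, a point or a joint stands for the part that bears it (a point fixed in the world has none). Each returns a list of dicts, best first, with "conf" (0 to 1); they miss things now and then, are a little off and sometimes report something else, mostly with a low value. They report only what shows in the picture. A call takes as long as a camera call.
- env.recognise(camera, query): "at" ([x, y, z] in mm, in world coordinates, good to about 4 mm: the middle of the surface that is visible of it).
- env.landmark_of(camera, query): "at" ([x, y, z] in mm, in world coordinates, good to about 4 mm: a listed point, or the origin of a listed thing).
The state is a dict: "time_s": time; "joint_pos": joint angles; "qvel": joint speeds; "joint_torque": joint torques, N m; "tcp_pos": TCP position; "ee_rot": TCP orientation; "force": force on the tool from outside, world axes, zero at the start; "wrist_torque": the same for the moment, N m; "gripper_width": finger opening in mm; "grip_force": force on a finger pad.
Only numpy, scipy, OpenCV 4.12 (cv2) and the standard library are available. Lean on these libraries where they do the work, as an engineer would, in place of code of your own. Each camera call takes 0.05 s, during which the arm holds its last target. There are 200 camera calls.

## Working session

There is one attempt and no reset: what is moved stays moved. The work goes in short steps, Python scripts to look and compute and a tool call to move; the robot and the scene stay as the last step left them, time stands still between calls to the robot, and variables do not carry over. Pictures are saved under pics/ and viewed, at most 10 in all, crops included, and the job is handed in when it is done.

Besides the shell and the picture viewer there is one more tool, called after ">>>" by a JSON object that holds its "name" and its "arguments". arm_command: Moves the arm, as the interface text tells. Its arguments: {"type":"object","properties":{"commands":{"type":"array"},"jaw":{"type":"number"},"squeeze":{"type":"number"}},"required":["commands"]}

```bash
mkdir -p pics; cat > h.py <<'E'
from station import env
import numpy as np, cv2
def snap(c,f):
    p,d=env.read_camera(c); cv2.imwrite('pics/'+f,p[:,:,::-1]); return p,d
E
python3 - <<'E'
from h import *
s=env.read_state(); print(s['time_s'],s['tcp_pos'],s['ee_rot'],s['gripper_width'])
a,_=snap('scene','s0.png'); b,_=snap('top','t0.png')
for c in('scene','top'):
  for n in('box','tbar_grip','next_pot','door_place','door_handle','door_hinge','clay_pot','seed_tin','trowel'):
    r=env.landmark_of(c,n); print(c,n,[(np.round(x['at'],0).tolist(),round(x['conf'],2)) for x in r[:2]])
print(env.read_state()['time_s'])
E
```

```text
0.0 [ 234.35922754 -578.86052689  230.41328436] [-3.08188690e+00 -6.00511278e-01  5.98501013e-04] 85.20631442054689
scene box [([568.0, 76.0, 1.0], 0.85)]
scene tbar_grip [([565.0, 82.0, 164.0], 0.79), ([622.0, 48.0, 105.0], 0.18)]
scene next_pot [([624.0, 46.0, 108.0], 0.71)]
scene door_place [([574.0, 15.0, 102.0], 0.92)]
scene door_handle [([649.0, -98.0, 113.0], 0.87)]
scene door_hinge [([461.0, -44.0, 108.0], 0.57)]
scene clay_pot [([620.0, 273.0, -1.0], 0.84)]
scene seed_tin [([477.0, 254.0, -2.0], 0.86)]
scene trowel [([732.0, 109.0, -7.0], 0.81)]
top box [([566.0, 74.0, -0.0], 0.6)]
top tbar_grip []
top next_pot [([618.0, 49.0, 103.0], 0.56)]
top door_place [([572.0, 14.0, 106.0], 0.72)]
top door_handle [([652.0, -92.0, 116.0], 0.64)]
top door_hinge [([463.0, -51.0, 111.0], 0.78), ([651.0, -94.0, 114.0], 0.7)]
top clay_pot [([620.0, 269.0, 0.0], 0.62)]
top seed_tin [([475.0, 250.0, 6.0], 0.64)]
top trowel [([734.0, 105.0, -2.0], 0.78)]
1.0
```

```bash
ls -la pics
```

```text
total 704
drwxr-xr-x 2 agent agent   4096 Dec  3 16:46 .
drwxr-xr-x 3 agent agent   4096 Dec  3 16:46 ..
-rw-r--r-- 1 agent agent 400517 Dec  3 16:46 s0.png
-rw-r--r-- 1 agent agent 308028 Dec  3 16:46 t0.png
```

View pics/s0.png

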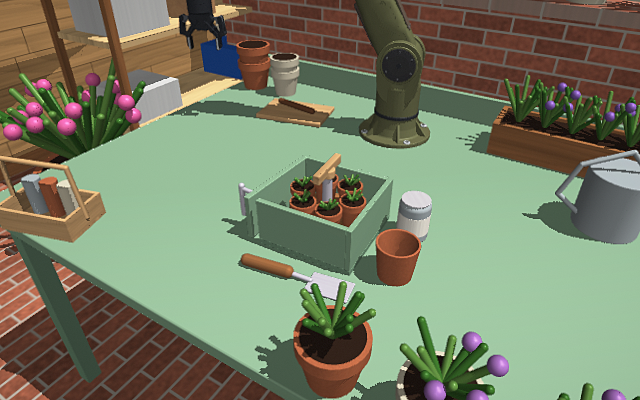

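View pics/t0.png

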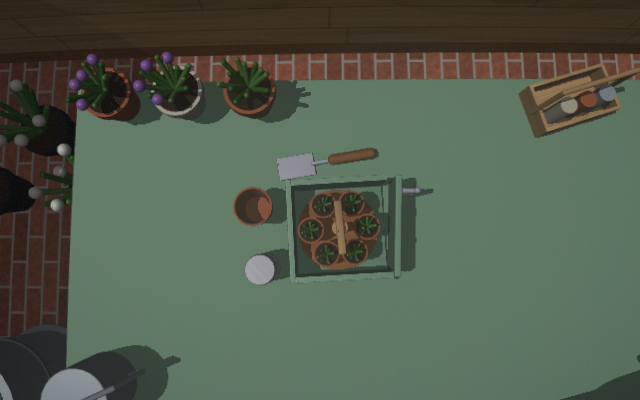

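The box sits around (340,230) in the top view. The bar runs nearly along world x, from (338,202) to (342,254), with the door to the right at x≈397 and its handle at (412,190). Next I'll measure them with depth.

```bash
cat >> h.py <<'E'
def cloud(c):
    p,d=env.read_camera(c); k=env.camera_params(c)
    K=np.array([[k['fx'],0,k['cx']],[0,k['fy'],k['cy']],[0,0,1]])
    v,u=np.nonzero(d>0); z=d[v,u]
    n=cv2.undistortPoints(np.stack([u,v],1).astype(np.float32)[:,None],K,np.array(k['dist']))[:,0]
    P=np.c_[n*z[:,None],z,np.ones(len(z))]
    return (np.linalg.inv(k['world_to_cam'])@P.T).T[:,:3],p[v,u],np.c_[u,v]
def line(Q):
    m=cv2.minAreaRect(Q[:,:2].astype(np.float32)); 
    c=Q.mean(0); w,V=np.linalg.eigh(np.cov(Q[:,:2].T)); a=V[:,1]; return np.round(c,1),np.round(np.rad2deg(np.arctan2(a[1],a[0])),1),[np.round(x,1) for x in m],len(Q)
E
python3 - <<'E'
from h import *
for c in('top','scene'):
    P,C,_=cloud(c)
    near=np.hypot(P[:,0]-568,P[:,1]-76)<70
    Q=P[near&(P[:,2]>155)&(P[:,2]<190)]; print(c,'bar',line(Q),np.percentile(Q[:,2],[5,50,95]))
    R=P[(P[:,2]>105)&(P[:,2]<122)&(abs(P[:,0]-568)<150)&(P[:,1]<-25)&(P[:,1]>-130)]
    H=R[(R[:,1]<-75)]; print('handle',line(H),H[:,2].max())
    D=R[(R[:,1]>-70)]; print('door/wall top',line(D))
    for lo,hi in((-60,-40),):pass
    W=P[(P[:,2]>108)&(P[:,2]<122)&(abs(P[:,0]-568)<135)&(abs(P[:,1]-76)<150)&(np.hypot(P[:,0]-568,P[:,1]-76)>98)]
    print('walls',line(W))
    L=W[W[:,1]>165]; print('back',line(L))
    for xx in(480,520,560,600,640):
        q=D[abs(D[:,0]-xx)<12]; print(xx,len(q),np.round([q[:,1].min(),q[:,1].max()],0) if len(q) else '')
E
```

```text
top bar (array([566. ,  78. , 176.2]), np.float64(-174.8), [array([566.3,  77.8]), array([ 31. , 107.8]), np.float64(88.9)], 516) [166.86517458 177.63370601 180.25829627]
handle (array([648.6, -89.6, 111.2]), np.float64(85.3), [array([648.6, -88.9]), array([13.2, 27.4]), np.float64(3.1)], 65) 120.00490133306153
door/wall top (array([569.7, -50.4, 112.3]), np.float64(177.3), [array([571. , -47.6]), array([ 44.5, 223.1]), np.float64(90.0)], 751)
walls (array([567.5,  63.4, 114.6]), np.float64(96.7), [array([568.3,  58.3]), array([222.9, 264.1]), np.float64(2.7)], 2360)
back (array([565.1, 182.2, 115.3]), np.float64(-178.1), [array([562.7, 180. ]), array([222.7,  29.3]), np.float64(0.2)], 643)
480 96 [-55. -25.]
520 71 [-58. -43.]
560 78 [-59. -44.]
600 76 [-60. -45.]
640 86 [-70. -47.]
scene bar (array([576.2,  83.7, 172.4]), np.float64(-175.6), [array([568. ,  79.4]), array([111.4,  32.1]), np.float64(15.1)], 434) [159.29017698 175.33446466 179.86804662]
handle (array([653.1, -90.4, 111.3]), np.float64(87.9), [array([651.7, -88.5]), array([12.6, 23.1]), np.float64(5.3)], 48) 117.7427190828812
door/wall top (array([580.8, -47.6, 111.3]), np.float64(177.1), [array([572.6, -47.5]), array([ 44.8, 225. ]), np.float64(90.0)], 514)
walls (array([588.8,  80.1, 113.9]), np.float64(103.0), [array([568.5,  57.7]), array([229.6, 267.5]), np.float64(2.8)], 1884)
back (array([583.3, 184.7, 114.8]), np.float64(-178.4), [array([563.4, 177.7]), array([226.1,  30.9]), np.float64(1.6)], 552)
480 64 [-54. -25.]
520 47 [-56. -40.]
560 47 [-58. -42.]
600 50 [-58. -43.]
640 57 [-70. -44.]
```

>>> {"name": "arm_command", "arguments": {"commands": [[2.1,4.1,0.2,10.2],[2.1,4.1,0.2,10.2],[2.1,4.1,0.2,10.2],[2.1,4.1,0.2,10.2],[2.1,4.1,0.2,10.2],[2.1,4.1,0.2,10.2],[2.1,4.1,0.2,10.2],[2.1,4.1,0.2,10.2],[2.1,4.1,0.2,10.2],[2.1,4.1,0.2,10.2],[2.1,4.1,0.2,10.2],[2.1,4.1,0.2,10.2],[2.1,4.1,0.2,10.2],[2.1,4.1,0.2,10.2],[2.0,4.1,0.2,10.2],[2.0,4.1,0.2,10.0],[0,0,0,0]], "jaw": 5}}

```text
time_s: 3.22
tcp_pos: [569.0, 80.8, 263.4]
ee_rot: [-0.149, 3.138, 0.005]
force: [0.3, 0.1, -0.6]
gripper_width: 49.8
grip_force: 0.0
```

```bash
cat >> h.py <<'E'
from scipy.spatial.transform import Rotation as R_
def st():
    s=env.read_state(); R=R_.from_rotvec(s['ee_rot']).as_matrix()
    print('t',s['time_s'],'tcp',np.round(s['tcp_pos'],1),'yaw_y',round(np.rad2deg(np.arctan2(R[1,1],R[0,1])),1),'tilt',np.round(R[:,2],3),'F',np.round(s['force'],1),'M',np.round(s['wrist_torque'],2),'w',round(s['gripper_width'],1),'g',round(s['grip_force'],1),'j',np.round(s['joint_pos'],2))
    return s,R
def wcloud():
    s,R=st(); T=np.eye(4); T[:3,:3]=R; T[:3,3]=s['tcp_pos']
    p,d=env.read_camera('wrist'); k=env.camera_params('wrist')
    K=np.array([[k['fx'],0,k['cx']],[0,k['fy'],k['cy']],[0,0,1]])
    v,u=np.nonzero(d>0); z=d[v,u]
    n=cv2.undistortPoints(np.stack([u,v],1).astype(np.float32)[:,None],K,np.array(k['dist']))[:,0]
    P=np.c_[n*z[:,None],z,np.ones(len(z))]
    return (T@k['hand_eye']@P.T).T[:,:3],p,np.c_[u,v]
E
python3 - <<'E'
from h import *
P,p,_=wcloud(); cv2.imwrite('pics/w0.png',p[:,:,::-1])
near=np.hypot(P[:,0]-567,P[:,1]-78)<75
Q=P[near&(P[:,2]>171)&(P[:,2]<186)]; print(line(Q),np.percentile(Q[:,2],[5,50,95]))
P,C,_=cloud('top'); Q=P[(np.hypot(P[:,0]-567,P[:,1]-78)<75)&(P[:,2]>173)&(P[:,2]<183)]; print(line(Q))
E
```

```text
t 3.225 tcp [569.   80.8 263.4] yaw_y 95.4 tilt [ 0.     0.003 -1.   ] F [ 0.3  0.1 -0.6] M [0.07 0.03 0.03] w 49.8 g 0.0 j [ 0.44  0.56 -1.05  1.58  0.5   1.3   0.99]
(array([560.1,  77.6, 177.9]), np.float64(-174.9), [array([564.5,  78. ]), array([109.3,  15.8]), np.float64(4.9)], 2176) [176.01545496 178.0421041  179.16886263]
(array([nan, nan, nan]), np.float64(nan), [array([0., 0.]), array([0., 0.]), np.float64(0.0)], 0)h.py:14: RuntimeWarning: Mean of empty slice.
  c=Q.mean(0); w,V=np.linalg.eigh(np.cov(Q[:,:2].T)); a=V[:,1]; return np.round(c,1),np.round(np.rad2deg(np.arctan2(a[1],a[0])),1),[np.round(x,1) for x in m],len(Q)
  ret = um.true_divide(
  avg = a.mean(axis, **keepdims_kw)
h.py:14: RuntimeWarning: Degrees of freedom <= 0 for slice
  c=Q.mean(0); w,V=np.linalg.eigh(np.cov(Q[:,:2].T)); a=V[:,1]; return np.round(c,1),np.round(np.rad2deg(np.arctan2(a[1],a[0])),1),[np.round(x,1) for x in m],len(Q)
  c *= np.true_divide(1, fact)
  c *= np.true_divide(1, fact)
```

>>> {"name": "arm_command", "arguments": {"commands": [[-0.35,-0.28,-1.5,-0.4],[0,0,-2,0],[0,0,-2,0],[0,0,-2,0],[0,0,-2,0],[0,0,-1.5,0],[0,0,-0.5,0],[0,0,0,0]]}}

```text
time_s: 4.32
tcp_pos: [565.0, 73.6, 148.2]
ee_rot: [0.126, -3.139, 0.0]
force: [-0.0, -0.5, 0.1]
gripper_width: 49.9
grip_force: 0.0
```

>>> {"name": "arm_command", "arguments": {"commands": [[0,0,0,0],[0,0,0,0],[0,0,0,0],[0,0,0,0],[0,0,0,0]], "jaw": 0, "squeeze": 70}}

```text
time_s: 4.95
tcp_pos: [565.6, 77.1, 150.0]
ee_rot: [-0.131, 3.136, 0.006]
force: [-1.6, 6.3, 3.8]
gripper_width: 31.2
grip_force: 69.2
```

```bash
python3 -c "
from h import *
st()"
```

```text
t 4.95 tcp [565.6  77.1 150. ] yaw_y 94.8 tilt [ 0.003  0.004 -1.   ] F [-1.6  6.3  3.8] M [1.21 0.31 0.05] w 31.2 g 69.2 j [ 0.41  0.65 -0.98  1.76  0.61  1.06  0.87]
```

View pics/w0.png

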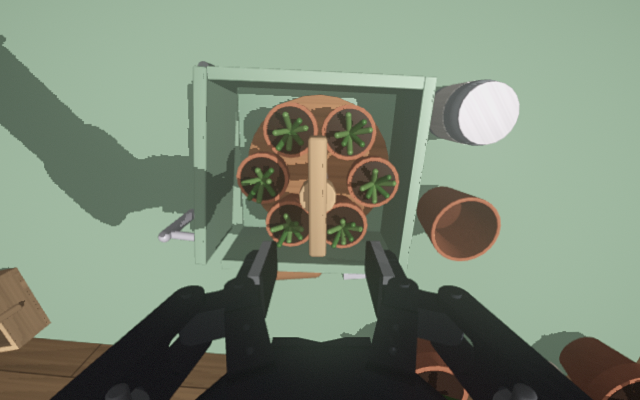

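The wrist view shows the bar at (318,195) with a round collar about 31 mm wide under its middle. The fingertips caught that collar, so I'll open, rise and grip the bar itself.

>>> {"name": "arm_command", "arguments": {"commands": [[0,0,0,0],[0,0,0,0],[0,0,1.0,0],[0,0,0,0]], "jaw": 4.5}}

```text
time_s: 5.45
tcp_pos: [565.6, 74.0, 159.4]
ee_rot: [-0.127, 3.137, 0.0]
force: [0.2, 0.1, -0.3]
gripper_width: 45.0
grip_force: 0.0
```

>>> {"name": "arm_command", "arguments": {"commands": [[0,0,0,0],[0,0,0,0],[0,0,0,0],[0,0,0,0],[0,0,0,0]], "jaw": 0, "squeeze": 80}}

```text
time_s: 6.08
tcp_pos: [565.6, 77.1, 160.0]
ee_rot: [-0.13, 3.136, 0.006]
force: [-2.3, 5.2, 9.3]
gripper_width: 29.5
grip_force: 78.3
```

```bash
python3 -c "
from h import *
st()"
```

```text
t 6.075 tcp [565.6  77.1 160. ] yaw_y 94.8 tilt [ 0.003  0.004 -1.   ] F [-2.3  5.2  9.3] M [ 1.4   0.48 -0.02] w 29.5 g 78.3 j [ 0.42  0.64 -0.98  1.75  0.6   1.08  0.88]
```

```bash
python3 - <<'E'
from h import *
P,p,uv=wcloud(); cv2.imwrite('pics/w1.png',p[:,:,::-1])
a=np.deg2rad(5); c=np.array([565.5,78]); d=P[:,:2]-c
l=d@[np.cos(a),np.sin(a)]; t=d@[-np.sin(a),np.cos(a)]
for lo in range(120,190,5):
    m=(np.hypot(l,t)<32)&(P[:,2]>lo)&(P[:,2]<=lo+5)
    if m.sum()>5: print(lo,m.sum(),np.round(np.percentile(l[m],[2,98])),np.round(np.percentile(t[m],[2,98])))
E
```

```text
t 6.075 tcp [565.6  77.1 160. ] yaw_y 94.8 tilt [ 0.003  0.004 -1.   ] F [-2.3  5.2  9.3] M [ 1.4   0.48 -0.02] w 29.5 g 78.3 j [ 0.42  0.64 -0.98  1.75  0.6   1.08  0.88]
150 43 [-15.  -7.] [-15.  15.]
155 66 [-15.  -8.] [-15.  14.]
160 88 [-15.  -8.] [-19.  15.]
165 1036 [-14.  10.] [-22.  21.]
170 318 [-24.  10.] [-28.  27.]
175 3485 [-31.  30.] [-20.  20.]
180 350 [-14.   5.] [-28.  28.]
185 377 [-14.   7.] [-28.  27.]
```

View pics/w1.png

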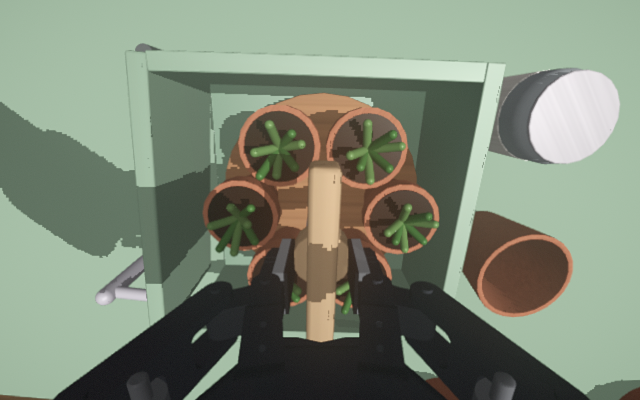

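>>> {"name": "arm_command", "arguments": {"commands": [[0,0,0,0],[0,0,0,0],[0,0.3,0.9,0],[0,0,0,0]], "jaw": 4.2}}

```text
time_s: 6.62
tcp_pos: [565.5, 77.3, 168.1]
ee_rot: [-0.127, 3.138, 0.0]
force: [0.6, -0.2, 0.1]
gripper_width: 41.9
grip_force: 0.0
```

>>> {"name": "arm_command", "arguments": {"commands": [[0,0,0,0],[0,0,0,0],[0,0,0,0],[0,0,0,0],[0,0,0,0],[0,0,0,0]], "jaw": 0, "squeeze": 100}}

```text
time_s: 7.38
tcp_pos: [565.1, 77.4, 167.7]
ee_rot: [-0.128, 3.139, 0.001]
force: [-1.1, 1.6, 5.6]
gripper_width: 12.8
grip_force: 99.0
```

```bash
python3 -c "
from h import *
st()"
```

```text
t 7.375 tcp [565.1  77.4 167.7] yaw_y 94.7 tilt [ 0.  0. -1.] F [-1.1  1.6  5.6] M [ 0.18  0.34 -0.02] w 12.8 g 99.0 j [ 0.42  0.64 -0.99  1.73  0.59  1.1   0.89]
```

>>> {"name": "arm_command", "arguments": {"commands": [[0,0,0.3,0],[0,0,0.4,0],[0,0,0.5,0],[0,0,0.5,0],[0,0,0.2,0],[0,0,0,0]]}}

```text
time_s: 8.12
tcp_pos: [564.9, 77.1, 186.4]
ee_rot: [0.128, -3.139, -0.0]
force: [-0.4, 3.7, -6.4]
gripper_width: 12.5
grip_force: 98.0
```

```bash
python3 - <<'E'
from h import *
st()
P,C,_=cloud('scene')
Q=P[(np.hypot(P[:,0]-567,P[:,1]-78)<75)&(P[:,2]>165)&(P[:,2]<215)&(C[:,0]>C[:,2]+40)]; print(line(Q),np.percentile(Q[:,2],[5,50,95]))
E
```

```text
t 8.125 tcp [564.9  77.1 186.4] yaw_y 94.7 tilt [-0.  0. -1.] F [-0.4  3.7 -6.4] M [ 0.95 -0.01  0.  ] w 12.5 g 98.0 j [ 0.43  0.62 -1.    1.71  0.57  1.14  0.91]
(array([589.2,  85.7, 188.6]), np.float64(-179.7), [array([569.5,  84.1]), array([107.2,  22.7]), np.float64(3.8)], 312) [173.55980888 190.34520233 198.2560694 ]
```

>>> {"name": "arm_command", "arguments": {"commands": [[0,0,0,-5],[0,0,0,-8],[0,0,0,-9],[0,0,0,-9],[0,0,0,-9],[0,0,0,-8],[0,0,0,-5],[0,0,0,0],[0,0,0,0]]}}

```text
time_s: 9.3
tcp_pos: [565.5, 78.7, 186.6]
ee_rot: [1.284, 2.867, 0.004]
force: [1.1, 7.0, -6.6]
gripper_width: 13.1
grip_force: 98.0
```

```bash
python3 - <<'E'
from h import *
st()
for c in('scene','top'):
    cloud(c)
    for n in ('next_pot','tbar_grip'):
      for x in env.landmark_of(c,n)[:2]:
        a=np.array(x['at']); print(c,n,np.round(a),round(x['conf'],2),np.round(np.rad2deg(np.arctan2(a[1]-77.5,a[0]-566)),1))
E
```

```text
t 9.3 tcp [565.5  78.7 186.6] yaw_y 41.7 tilt [ 0.001  0.002 -1.   ] F [ 1.1  7.  -6.6] M [ 1.54 -0.38 -0.03] w 13.1 g 98.0 j [ 0.29  0.54 -0.75  1.71  0.41  1.05  0.14]
scene next_pot [581.  15. 124.] 0.74 -76.7
scene next_pot [569.  76.  -0.] 0.21 -28.3
scene tbar_grip [565.  83. 188.] 0.84 97.0
```

>>> {"name": "arm_command", "arguments": {"commands": [[0,0.1,-0.3,0],[0,0,-0.3,0],[0,0,-0.2,0],[0,0,-0.1,0],[0,0,0,0]]}}

```text
time_s: 10.22
tcp_pos: [565.7, 78.9, 178.7]
ee_rot: [1.285, 2.865, 0.003]
force: [-0.8, 3.8, 4.6]
gripper_width: 13.0
grip_force: 99.7
```

>>> {"name": "arm_command", "arguments": {"commands": [[0,0,-0.1,0],[0,0,-0.1,0],[0,0,0,0]]}}

```text
time_s: 10.6
tcp_pos: [565.9, 79.1, 178.5]
ee_rot: [1.285, 2.863, 0.003]
force: [-5.3, 3.1, 18.9]
gripper_width: 12.7
grip_force: 102.4
```

>>> {"name": "arm_command", "arguments": {"commands": [[0,0,0,-1],[0,0,0,-1],[0,0,0,-1],[0,0,0,-1],[0,0,0,0]]}}

```text
time_s: 11.22
tcp_pos: [566.0, 79.1, 178.5]
ee_rot: [1.382, 2.817, 0.003]
force: [-5.4, 2.7, 18.3]
gripper_width: 12.9
grip_force: 102.9
```

>>> {"name": "arm_command", "arguments": {"commands": [[0,0,0,-1],[0,0,0,-1],[0,0,0,-1],[0,0,0,0]]}}

```text
time_s: 11.72
tcp_pos: [566.1, 79.2, 178.5]
ee_rot: [1.455, 2.78, 0.004]
force: [-3.8, 2.5, 19.4]
gripper_width: 12.8
grip_force: 102.9
```

>>> {"name": "arm_command", "arguments": {"commands": [[0,0,0,-1],[0,0,0,-1],[0,0,0,-1],[0,0,0,0]]}}

```text
time_s: 12.22
tcp_pos: [566.2, 79.3, 178.5]
ee_rot: [1.527, 2.741, 0.004]
force: [-3.0, 2.4, 18.2]
gripper_width: 12.7
grip_force: 102.8
```

>>> {"name": "arm_command", "arguments": {"commands": [[0,0,0,-1],[0,0,0,-1],[0,0,0,-1],[0,0,0,0]]}}

```text
time_s: 12.72
tcp_pos: [566.2, 79.3, 178.5]
ee_rot: [1.598, 2.7, 0.005]
force: [-3.4, 2.8, 17.1]
gripper_width: 13.3
grip_force: 102.6
```

>>> {"name": "arm_command", "arguments": {"commands": [[0,0,0,-1],[0,0,0,-1],[0,0,0,-1],[0,0,0,0]]}}

```text
time_s: 13.22
tcp_pos: [566.3, 79.4, 178.3]
ee_rot: [1.669, 2.657, 0.005]
force: [-1.7, 2.7, 15.9]
gripper_width: 12.7
grip_force: 102.3
```

```bash
python3 - <<'E'
from h import *
st()
for c in('scene','top'):
    cloud(c)
    for n in ('next_pot','door_place'):
      for x in env.landmark_of(c,n)[:1]:
        a=np.array(x['at']); print(c,n,np.round(a),round(x['conf'],2),np.round(np.rad2deg(np.arctan2(a[1]-77.5,a[0]-566)),1))
E
```

```text
t 13.225 tcp [566.3  79.4 178.3] yaw_y 25.7 tilt [ 0.005  0.001 -1.   ] F [-1.7  2.7 15.9] M [0.76 0.81 0.55] w 12.7 g 102.3 j [ 0.24  0.53 -0.67  1.72  0.38  1.02 -0.11]
scene next_pot [566.  12. 116.] 0.89 -90.0
scene door_place [571.  16. 102.] 0.86 -85.5
```

>>> {"name": "arm_command", "arguments": {"commands": [[0,0,0,-1],[0,0,0,-1],[0,0,0,-1],[0,0,0,0]]}}

```text
time_s: 14.02
tcp_pos: [566.0, 79.2, 175.5]
ee_rot: [1.741, 2.614, 0.004]
force: [3.8, 7.7, -6.2]
gripper_width: 12.7
grip_force: 98.5
```

>>> {"name": "arm_command", "arguments": {"commands": [[0,0,0,-1],[0,0,0,-1],[0,0,0,-1],[0,0,0,0]]}}

```text
time_s: 14.52
tcp_pos: [566.0, 79.3, 175.4]
ee_rot: [1.807, 2.569, 0.004]
force: [3.7, 6.1, -6.0]
gripper_width: 13.1
grip_force: 98.9
```

>>> {"name": "arm_command", "arguments": {"commands": [[0,0,-0.2,1.5],[0,0,-0.2,1.5],[0,0,-0.2,0],[0,0,-0.2,0],[0,0,-0.1,0],[0,0,-0.1,0],[0,0,0,0]]}}

```text
time_s: 15.4
tcp_pos: [566.3, 79.3, 167.6]
ee_rot: [1.74, 2.613, 0.005]
force: [-1.3, 5.2, 12.8]
gripper_width: 13.1
grip_force: 101.2
```

```bash
python3 - <<'E'
from h import *
st()
E
```

```text
t 15.4 tcp [566.3  79.3 167.6] yaw_y 22.7 tilt [ 0.004  0.001 -1.   ] F [-1.3  5.2 12.8] M [0.97 0.45 0.03] w 13.1 g 101.2 j [ 0.23  0.54 -0.65  1.74  0.38  0.99 -0.16]
```

>>> {"name": "arm_command", "arguments": {"commands": [[0,0,0,0],[0,0,0,0],[0,0,2,0],[0,0,4,0],[1.0,-2.0,4,-4],[2.0,-4.0,0,-7],[2.2,-4.5,0,-7],[2.2,-4.5,0,-7],[1.0,-2.4,0,0],[0,0,0,0],[0,0,0,0]], "jaw": 5}}

```text
time_s: 16.77
tcp_pos: [648.5, -95.3, 264.9]
ee_rot: [-2.265, -2.175, 0.001]
force: [-0.1, 0.5, 0.8]
gripper_width: 49.9
grip_force: 0.0
```

```bash
python3 - <<'E'
from h import *
P,p,uv=wcloud(); cv2.imwrite('pics/w2.png',p[:,:,::-1])
m=(abs(P[:,0]-650)<40)&(P[:,1]<-72)&(P[:,1]>-130)&(P[:,2]>95)&(P[:,2]<125)
Q=P[m]; print(line(Q))
for y in range(-110,-70,5):
    q=Q[(Q[:,1]>=y)&(Q[:,1]<y+5)]; 
    if len(q): print(y,len(q),np.round(np.percentile(q[:,0],[2,98])),np.round(np.percentile(q[:,2],[5,95])))
cloud('scene'); cloud('top')
for c in('wrist','scene','top'):
  for n in ('next_pot','door_handle','door_hinge','tbar_grip','box'):
      for x in env.landmark_of(c,n)[:1]: print(c,n,np.round(x['at']),round(x['conf'],2))
E
```

```text
t 16.775 tcp [648.5 -95.3 264.9] yaw_y -2.3 tilt [-0.001  0.001 -1.   ] F [-0.1  0.5  0.8] M [ 0.06  0.04 -0.05] w 49.9 g 0.0 j [ 0.4   0.57 -0.53  1.35  0.29  1.3  -0.18]
(array([647.3, -88. , 110.4]), np.float64(87.0), [array([646.8, -87.8]), array([13.5, 30.7]), np.float64(1.6)], 284)
-105 14 [643. 651.] [113. 116.]
-100 50 [640. 654.] [111. 118.]
-95 73 [640. 653.] [101. 117.]
-90 45 [643. 652.] [105. 111.]
-85 39 [643. 652.] [104. 109.]
-80 40 [643. 652.] [105. 109.]
-75 23 [644. 652.] [105. 109.]
wrist next_pot [562.  14. 103.] 0.8
wrist door_handle [651. -94. 110.] 0.75
wrist door_hinge [459. -50. 111.] 0.62
wrist box [567.  79.  -1.] 0.77
scene next_pot [559.  14. 106.] 0.8
scene door_hinge [462. -48. 108.] 0.64
scene tbar_grip [569.  83. 167.] 0.71
scene box [565.  76.  -0.] 0.97
top next_pot [559.  19. 102.] 0.92
top door_handle [649. -96. 113.] 0.88
top door_hinge [463. -50. 112.] 0.89
top tbar_grip [564.  82. 168.] 0.56
top box [474. 252.  -2.] 0.51
```

View pics/w2.png

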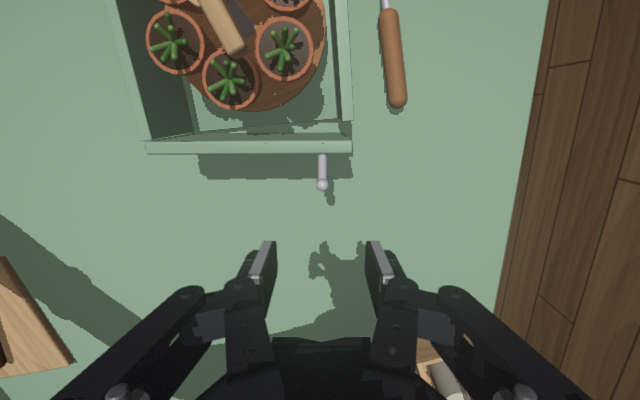

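The wrist view shows the handle's top at (322,185) and the door at row 146, shut or nearly so. The carousel has been left, pot row at the door. Next I'll go down on the handle.

>>> {"name": "arm_command", "arguments": {"commands": [[-0.1,-0.15,-3,0],[0,0,-4,0],[0,0,-4,0],[0,0,-3.5,0],[0,0,-2,0],[0,0,-0.8,0],[0,0,0,0]]}}

```text
time_s: 18.55
tcp_pos: [648.1, -97.5, 92.3]
ee_rot: [-2.266, -2.175, 0.0]
force: [0.1, 0.3, 1.9]
gripper_width: 50.2
grip_force: 0.0
```

>>> {"name": "arm_command", "arguments": {"commands": [[0,0,0,0],[0,0,0,0],[0,0,0,0],[0,0,0,0],[0,0,0,0],[0,0,0,0]], "jaw": 0, "squeeze": 80}}

```text
time_s: 19.3
tcp_pos: [649.7, -97.8, 93.7]
ee_rot: [2.265, 2.173, 0.004]
force: [4.2, -0.8, 6.0]
gripper_width: 10.5
grip_force: 78.3
```

```bash
python3 - <<'E'
from h import *
s,R=st()
h=np.array([462.,-49]); c=s['tcp_pos'][:2]; v=c-h; r=np.hypot(*v); a0=np.arctan2(v[1],v[0]); print(r,np.rad2deg(a0))
# schedule cumulative
prev=c.copy()
for i in range(1,19):
    a=a0-np.deg2rad(5*i); q=h+r*np.array([np.cos(a),np.sin(a)]); print(5*i,np.round((q-prev)/10,2),np.round(q)); prev=q
E
```

```text
t 19.3 tcp [649.7 -97.8  93.7] yaw_y -2.4 tilt [ 0.004 -0.    -1.   ] F [ 4.2 -0.8  6. ] M [-0.2  -0.77  0.05] w 10.5 g 78.3 j [ 0.39  0.71 -0.48  1.58  0.38  0.94 -0.26]
193.9675275599387 -14.573002893882569
5 [-0.5  -1.62] [ 645. -114.]
10 [-0.64 -1.57] [ 638. -130.]
15 [-0.77 -1.51] [ 631. -145.]
20 [-0.9  -1.43] [ 622. -159.]
25 [-1.02 -1.35] [ 612. -173.]
30 [-1.13 -1.26] [ 600. -185.]
35 [-1.24 -1.15] [ 588. -197.]
40 [-1.33 -1.04] [ 574. -207.]
45 [-1.42 -0.92] [ 560. -216.]
50 [-1.5  -0.79] [ 545. -224.]
55 [-1.56 -0.66] [ 530. -231.]
60 [-1.61 -0.52] [ 514. -236.]
65 [-1.65 -0.38] [ 497. -240.]
70 [-1.68 -0.23] [ 480. -242.]
75 [-1.69 -0.09] [ 463. -243.]
80 [-1.69  0.06] [ 447. -242.]
85 [-1.68  0.21] [ 430. -240.]
90 [-1.65  0.35] [ 413. -237.]
```

>>> {"name": "arm_command", "arguments": {"commands": [[-0.25,-0.81,0,-2.5],[-0.25,-0.81,0,-2.5],[-0.32,-0.79,0,-2.5],[-0.32,-0.79,0,-2.5],[-0.38,-0.76,0,-2.5],[-0.38,-0.76,0,-2.5],[0,0,0,0]]}}

```text
time_s: 20.18
tcp_pos: [629.7, -145.9, 93.6]
ee_rot: [2.531, 1.857, 0.002]
force: [1.8, -2.1, 6.9]
gripper_width: 10.4
grip_force: 78.8
```

```bash
python3 - <<'E'
from h import *
st()
E
```

```text
t 20.175 tcp [ 629.7 -145.9   93.6] yaw_y -17.5 tilt [ 0.002 -0.001 -1.   ] F [ 1.8 -2.1  6.9] M [-0.31 -0.36 -0.05] w 10.4 g 78.8 j [ 0.43  0.69 -0.41  1.61  0.33  0.91 -0.41]
```

>>> {"name": "arm_command", "arguments": {"commands": [[-0.9,-1.43,0,-5],[-1.02,-1.35,0,-5],[-1.13,-1.26,0,-5],[-1.24,-1.15,0,-5],[-1.33,-1.04,0,-5],[-1.42,-0.92,0,-5],[0,0,0,0]]}}

```text
time_s: 21.05
tcp_pos: [557.8, -217.2, 93.6]
ee_rot: [2.927, 1.138, -0.0]
force: [0.7, -0.2, 8.7]
gripper_width: 10.5
grip_force: 79.5
```

```bash
python3 - <<'E'
from h import *
st()
for c in('top','scene'):
    cloud(c)
    for n in('door_handle','door_hinge'): print(c,n,[(np.round(x['at']),round(x['conf'],2)) for x in env.landmark_of(c,n)[:1]])
E
```

```text
t 21.05 tcp [ 557.8 -217.2   93.6] yaw_y -47.5 tilt [ 0.    -0.001 -1.   ] F [ 0.7 -0.2  8.7] M [-0.07  0.1  -0.03] w 10.5 g 79.5 j [ 0.5   0.61 -0.27  1.75  0.21  0.81 -0.7 ]
top door_handle [(array([ 559., -216.,  114.]), 0.93)]
top door_hinge [(array([462., -49., 113.]), 0.88)]
scene door_handle [(array([ 559., -217.,  112.]), 0.6)]
scene door_hinge [(array([462., -47., 109.]), 0.61)]
```

>>> {"name": "arm_command", "arguments": {"commands": [[-1.5,-0.79,0,-5],[-1.56,-0.66,0,-5],[-1.61,-0.52,0,-5],[-1.65,-0.38,0,-5],[-1.68,-0.23,0,-5],[-1.69,-0.09,0,-5],[-1.69,0.06,0,-5],[-1.68,0.21,0,-5],[0,0,0,0],[0,0,0,0]]}}

```text
time_s: 22.6
tcp_pos: [428.3, -240.0, 93.5]
ee_rot: [3.141, 0.073, 0.002]
force: [-0.6, 1.1, 12.6]
gripper_width: 10.8
grip_force: 80.0
```

>>> {"name": "arm_command", "arguments": {"commands": [[0,0,0,0],[0,0,0,0],[0,0,0,0],[0,0,2,0],[0,0,5,0],[0,0,5,0],[0,-3,3,0],[0,-5,0,0],[0,-5,0,0],[0,-5,0,0],[0,0,0,0]], "jaw": 5}}

```text
time_s: 23.98
tcp_pos: [426.0, -424.4, 241.1]
ee_rot: [3.14, 0.063, -0.003]
force: [-0.1, 0.0, -0.8]
gripper_width: 50.0
grip_force: 0.0
```

```bash
python3 - <<'E'
from h import *
st()
for c in('top','scene'):
    P,C,_=cloud(c)
    for n in('door_handle','door_hinge','next_pot','tbar_grip','door_place','clay_pot','seed_tin','trowel'): print(c,n,[(np.round(x['at']),round(x['conf'],2)) for x in env.landmark_of(c,n)[:1]])
    D=P[(P[:,2]>102)&(P[:,2]<118)&(abs(P[:,0]-470)<22)&(P[:,1]<-75)&(P[:,1]>-270)]; print('door',line(D))
    B=P[(P[:,2]>109)&(P[:,2]<120)&(abs(P[:,0]-678)<18)&(abs(P[:,1]-75)<90)]; print('box side',line(B))
snap('scene','s1.png')
E
```

```text
t 23.975 tcp [ 426.  -424.4  241.1] yaw_y -87.7 tilt [-0.002 -0.001 -1.   ] F [-0.1  0.  -0.8] M [0.04 0.03 0.04] w 50.0 g 0.0 j [ 0.77  0.46 -0.04  1.55  0.02  1.13 -0.81]
top door_handle [(array([ 428., -236.,  118.]), 0.88)]
top door_hinge [(array([463., -48., 111.]), 0.79)]
top next_pot [(array([568.,  75.,   0.]), 0.74)]
top tbar_grip [(array([564.,  80., 165.]), 0.74)]
top door_place [(array([570.,  16., 108.]), 0.65)]
top clay_pot [(array([619., 272.,  -2.]), 0.6)]
top seed_tin [(array([473., 250.,   2.]), 0.74)]
top trowel [(array([472., 251.,   1.]), 0.35)]
door (array([ 467.6, -174.7,  112. ]), np.float64(91.7), [array([ 460.2, -172.2]), array([ 30.1, 194.3]), np.float64(2.6)], 651)
box side (array([672.3,  75. , 115.2]), np.float64(92.9), [array([672.8,  74.5]), array([ 12.6, 179.2]), np.float64(2.9)], 466)
scene door_handle [(array([ 428., -239.,  112.]), 0.66)]
scene door_hinge [(array([462., -44., 112.]), 0.88)]
scene next_pot [(array([561.,  16., 105.]), 0.81)]
scene tbar_grip [(array([567.,  85., 169.]), 0.71)]
scene door_place [(array([574.,  11., 100.]), 0.55)]
scene clay_pot [(array([615., 272.,   3.]), 0.97)]
scene seed_tin [(array([476., 255.,   1.]), 0.69)]
scene trowel [(array([733., 105.,  -4.]), 0.81)]
door (array([ 471.5, -168.8,  109.7]), np.float64(92.4), [array([ 463. , -172.6]), array([ 32.4, 195.2]), np.float64(2.1)], 398)
box side (array([676. ,  78.8, 114.7]), np.float64(93.0), [array([674.5,  74.8]), array([ 15.6, 179.3]), np.float64(2.9)], 498)
```

View pics/s1.png

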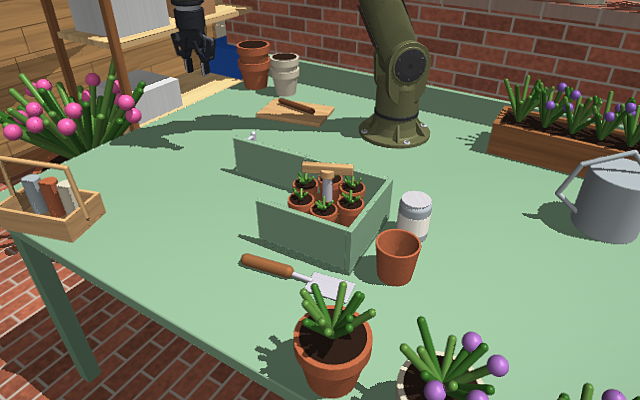

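The picture shows the door standing square to the box (handle at (252,135)), the carousel down, and the clay pot, seed tin and trowel where they were. Measured, the door is at about 92° against the box side's 93° and the bar's height is about 167 mm, so it is home. I'll hand it in.

```bash
python3 -c "
from station import env
print(env.finish_job())"
```

```text
the job is handed in; nothing more can be done
None
```

The job is handed in at about 24 s: the carousel is turned one place clockwise and home in its next notches, the door stands about square to the box, and the clay pot, seed tin and trowel have not moved.

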